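# Push the toaster's browning knob back onto its flat-sided shaft

### The job

The browning knob has come off the toaster. Pick up the oblong knob from the counter, set it upright on the bare flat-sided shaft on top of the toaster and turn it until its slot meets the flats and it drops fully home against the toaster's top, either way round; then let go. Leave the round knob where it lies.

Things in the scene. Friction and masses are not known exactly. Their poses are not given: they have to be found in the camera images.
- knob_mid (a point): Oblong knob to fit: loose dark brown plastic bar with rounded corners, 52 mm long (x), 26 wide (y), 40 high (z), cream line and small steel disc on top, 45 g, upright on the counter. Point: on its axis 22 mm above its underside. A blind slot in the underside is 30 mm deep, 24 mm along x, 13 along y. Grip across the 26 mm width. Half a turn round it fits as well.
- shaft_base (a point): Foot of the fixed upright steel shaft, level with the toaster's top (180 mm up). Lowest 16 mm: flat key 18 mm along x, 8 along y, rounded on top; then a pin 8 mm thick, tapering from 17 mm up to a tip at 24. The knob slips over the pin at any angle, over the key only within 15 degrees of x (either way round), 2.5 mm loose. Home: knob underside on the toaster's top, knob point 22 mm above this.
- round_mid (a point): A round spare knob of the same dark brown plastic that belongs to something else, to be left alone: loose, 44 mm across at the foot, 34 mm above, 36 mm high. This point is on its axis, 18 mm up.
- toaster: Cream plastic toaster, fixed: 170 mm (x) by 280 mm (y), 180 mm high, flat top, origin at the centre of its underside. Bread slots lie towards +y; the shaft stands 30 mm towards -x, 90 mm towards -y of its centre. A press button, about 20 mm high, stands on top 50 mm towards +x, 65 mm towards -y.
Things that resemble listed ones, but are neither listed nor needed, are in the scene too. What is shaped like the part that bears knob_mid but orange is not meant.

How it is judged:
By the outcome, as a careful person would: the job done as asked, in the order asked, and still so for the second after the job is handed in, with the robot touching nothing.
It also fails if it takes over 48 s, if anything falls off the work surface, if the arm or the gripper's body presses on something with over 40 N, if the wrist force passes 120 N, or if a joint passes its speed limit or range.

### The arm

A 6-joint arm with a two-finger parallel gripper is mounted at the origin on the work surface. World frame = base frame: x ahead of the robot, y to its left, z up, the work surface at z = 0. Lengths are in m, angles in degrees, forces in N, time in s.
With the tool pointing down it reaches from about 0.375 to 0.9 m from the base axis. Payload 3.1 kg.
Tool frame: the origin (TCP) lies at the very end of the fingers, on their centre line; the grasp point (between the pads) lies 19 mm behind it (bot.tcp_to_grasp is the distance from the TCP to the grasp point, in m); z points along the fingers, y is the direction in which the jaws open and shut (so a half turn about z gives the same grasp; the last joint's range is limited). The gripper opens to 87 mm and grips with 3 to 60 N. Pads are 19 mm wide; open, the fingers measure 117 mm over their backs; the gripper's body (75 mm by 190 mm) begins 51 mm behind the grasp point.
Start: joints at [65.002, 30.224, 82.088, -0, 67.689, -10.227], TCP at [0.159, 0.604, 0.223] pointing down, gripper open.
Joint ranges: [-176.69, 176.69], [-43.24, 126.21], [12.49, 139.97], [-82, 262], [0, 151.66], [-163.58, 163.58]. Speed limits (degrees/s): [159.86, 159.86, 180, 180, 180, 180].

### API

Orientations are given as a 3x3 rotation matrix whose columns are the frame's x, y, z axes.
In Python, from rig import telemetry, eyes, order, bot gives the robot as it stands. The module is installed in compiled form; this text tells all that it offers.
- The arm moves only by the tool servo_tool, never from a script. Its argument "targets" is a list of rows, each a list of 2 entries, a list of its own where there are three numbers: the shift along the tool's x, y, z in m, then the turn, a rotation vector about the tool's x, y, z in rad. In form: [[[tx, ty, tz], [wx, wy, wz]], ...]. A call has 1 to 12 rows; each row is the pose to reach, as a shift and turn from the pose commanded when the call began, along the tool's axes at that moment; what a row does not reach only later rows make up. A row lasts 1/8 s, in which the tool goes at most 62.5 mm and 10.7 degrees, less where a joint would pass 70% of its speed; a pose out of reach is approached as far as the arm can. A call with a gripper value outside its range is refused whole. "gripper" is the finger opening in m, from 0 to 0.087, set as the call begins (left out, the last holds). The fingers move at their own pace and stop on an object; the grip force is fixed at half the most. Time passes only in rows, so rows that repeat a pose let the fingers close. It gives the time, the measured TCP pose, the force and the opening at its end, in the units of the state.
- telemetry.read_state(): the state, without advancing time (a new reading comes with each control period).
- eyes.capture(name): name is "scene" or "top"; returns a dict with "pixels" (400x640x3 uint8, blue, green, red), "intrinsics" (3x3 intrinsics, pixels), "k1" (the pictures are not rectified: a ray, as slopes to the right and down, at radius r is drawn at 1 + k1 r^2 times it, then the intrinsics apply), "extrinsics" (4x4, takes a point from camera to world coordinates). Camera axes: x right, y down, z forward; pixel columns grow to the right and rows downward; lengths in m; the calibration is good to about 2 mm. A picture is of the moment at which its call begins. There is no depth.
- order.hand_in(): hands the job in, once; it reports no verdict.
The state is a dict: "time_s": time; "joint_positions": joint angles; "qvel": joint speeds; "tau": joint torques, N m; "position": TCP position; "tcp_rot": TCP orientation; "force": force on the tool from outside, world axes, zero at the start; "moment": the same for the moment, N m; "opening": opening from 0.0 (shut) to 1.0 (fully open).
Only numpy, scipy, OpenCV 4.12 (cv2) and the standard library are available. Lean on these libraries where they do the work, as an engineer would, in place of code of your own. Each camera call takes 0.05 s, during which the arm holds its last target. There are 200 camera calls.

## Working session

There is one attempt and no reset: what is moved stays moved. The work goes in short steps, Python scripts to look and compute and a tool call to move; the robot and the scene stay as the last step left them, time stands still between calls to the robot, and variables do not carry over. Pictures are saved under pics/ and viewed, about 8 in all and at most 12, crops included, and the job is handed in when it is done.

Besides the shell and the picture viewer there is one more tool, called as name([rows], argument=value, ...), one row to a line, values as JSON. servo_tool: Moves the arm, as the interface text tells. Its arguments: {"type":"object","properties":{"targets":{"type":"array","items":{"type":"array"}},"gripper":{"type":"number"}},"required":["targets"]}

```bash
mkdir -p pics
cat > h.py <<'E'
import numpy as np, cv2
from rig import telemetry, eyes, order, bot
def ray(c,u,v):
    K=c["intrinsics"];p=cv2.undistortPoints(np.array([[[u,v]]],float),np.array(K,float),np.array([c["k1"],0,0,0,0],float))[0,0]
    E=np.array(c["extrinsics"]);return E[:3,3],E[:3,:3]@np.array([p[0],p[1],1])
def plane(c,u,v,z):
    o,d=ray(c,u,v);return o+d*(z-o[2])/d[2]
def proj(c,P):
    E=np.linalg.inv(np.array(c["extrinsics"]));q=E[:3,:3]@np.array(P)+E[:3,3];s=q[:2]/q[2];s=s*(1+c["k1"]*(s@s))
    K=np.array(c["intrinsics"]);return K[:2,:2]@s+K[:2,2]
def two(c1,p1,c2,p2):
    o1,d1=ray(c1,*p1);o2,d2=ray(c2,*p2);t=np.linalg.lstsq(np.c_[d1,-d2],o2-o1,rcond=None)[0]
    a=o1+d1*t[0];b=o2+d2*t[1];return (a+b)/2,np.linalg.norm(a-b)
E
python3 - <<'E'
from h import *
for n in("scene","top"):
    c=eyes.capture(n);cv2.imwrite(f"pics/{n}0.png",c["pixels"]);np.save(f"{n}0.npy",c,allow_pickle=True)
    print(n,np.round(c["extrinsics"],3).tolist(),np.array(c["intrinsics"]).tolist(),c["k1"])
s=telemetry.read_state();print(s["time_s"],np.round(s["tcp_rot"],3).tolist(),s["force"])
E
```

```text
scene [[-0.09, 0.736, -0.671, 1.179], [0.996, 0.058, -0.069, 0.057], [-0.012, -0.675, -0.738, 0.83], [0.0, 0.0, 0.0, 1.0]] [[501.8434119696348, 0.0, 306.1015564935736], [0.0, 501.8434119696348, 201.01157282495112], [0.0, 0.0, 1.0]] -0.04975850234511276
top [[0.017, -0.98, 0.197, 0.362], [-1.0, -0.017, 0.003, -0.018], [0.001, -0.197, -0.98, 1.097], [0.0, 0.0, 0.0, 1.0]] [[487.74273865150514, 0.0, 313.04437558641126], [0.0, 487.74273865150514, 204.55917798873506], [0.0, 0.0, 1.0]] -0.07214716845946481
0.1 [[-0.967, 0.255, -0.001], [0.255, 0.967, -0.002], [0.0, -0.002, -1.0]] [-0.14571877 -0.08316501 -0.06343011]
```

View pics/scene0.png

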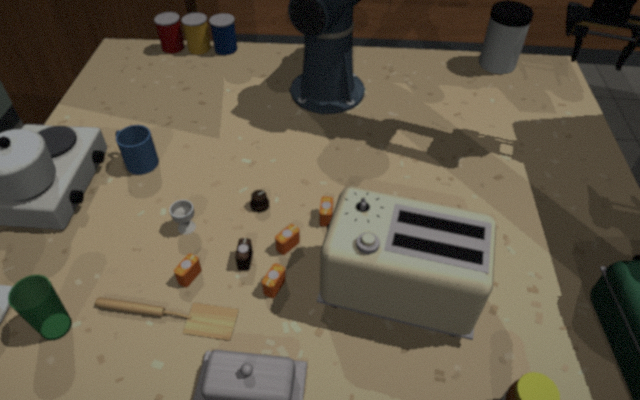

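View pics/top0.png

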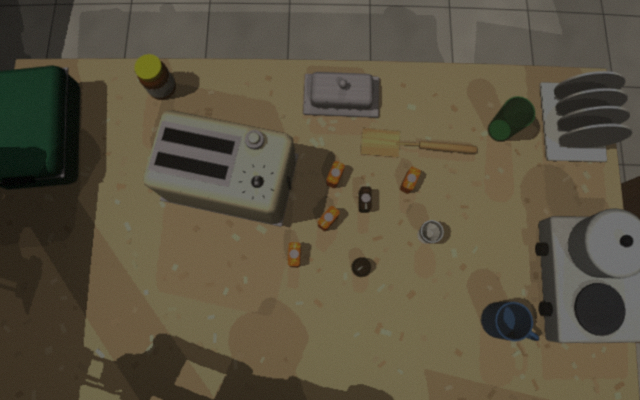

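Candidates for the oblong knob:
- dark bar: scene (244,254), top (365,199)
- dark round knob: scene (260,201), top (361,267), to be left alone
- four orange bars: top (336,173), (411,179), (329,217), (294,254), not meant

I choose the dark bar and will check it in a crop, along with the shaft.

Run:
```python
from h import *
S=np.load("scene0.npy",allow_pickle=True).item();T=np.load("top0.npy",allow_pickle=True).item()
def crop(c,u,v,h=25):return cv2.resize(c["pixels"][v-h:v+h,u-h:u+h],(390,290*0+290),interpolation=cv2.INTER_CUBIC) if 0 else cv2.resize(c["pixels"][v-18:v+18,u-25:u+25],(400,288),interpolation=cv2.INTER_CUBIC)
im=np.vstack([np.hstack([crop(S,244,252),crop(T,365,199)]),np.hstack([crop(S,363,203),crop(T,257,182)])])
cv2.imwrite("pics/crop1.png",cv2.convertScaleAbs(im,alpha=1.5))
def dark(c,u,v,h=20,th=60):
    p=c["pixels"][v-h:v+h,u-h:u+h].max(2);m=(p<th).astype(np.uint8)
    n,l,st,ce=cv2.connectedComponentsWithStats(m)
    i=1+np.argmin([np.hypot(*(ce[j]-h))-st[j,4]*.2 for j in range(1,n)])
    print(th,st[i],ce[i]+[u-h,v-h]); 
    q=np.argwhere(l==i)[:,::-1].astype(np.float32)+[u-h,v-h];r=cv2.minAreaRect(q.astype(np.float32));print(r);return r
for th in(40,50,60,70):
    r=dark(T,365,199,20,th);print(plane(T,*r[0],.04))
    print('S',end='');dark(S,244,254,20,th)
```

```text
40 [14 19 12 14 72] [363.54166667 206.43055556]
((364.5, 204.5), (13.0, 11.0), 90.0)
[ 0.57670184 -0.1285708   0.04      ]
S40 [ 12  14  16  22 166] [244.02409639 261.6626506 ]
((243.12164306640625, 258.2702941894531), (13.809514999389648, 22.522661209106445), 9.462321281433105)
50 [ 14   8  13  25 187] [364.36363636 199.52406417]
((365.0, 199.0), (24.0, 12.0), 90.0)
[ 0.58916625 -0.12972588  0.04      ]
S50 [ 12   8  16  28 221] [243.89140271 260.00904977]
((243.5, 255.5), (27.0, 15.0), 90.0)
60 [ 14   8  14  26 232] [364.85344828 199.75      ]
((365.5, 199.5), (13.0, 25.0), 0.0)
[ 0.58805209 -0.13083185  0.04      ]
S60 [ 11   6  17  31 262] [243.75572519 259.15648855]
((243.0, 255.0), (30.0, 16.0), 90.0)
70 [ 13   8  20  26 346] [367.42774566 199.74855491]
((367.5, 199.5), (25.0, 19.0), 90.0)
[ 0.5881304  -0.13527379  0.04      ]
S70 [ 11   6  17  31 309] [243.61488673 258.74110032]
((243.0, 255.0), (30.0, 16.0), 90.0)
```

View pics/crop1.png

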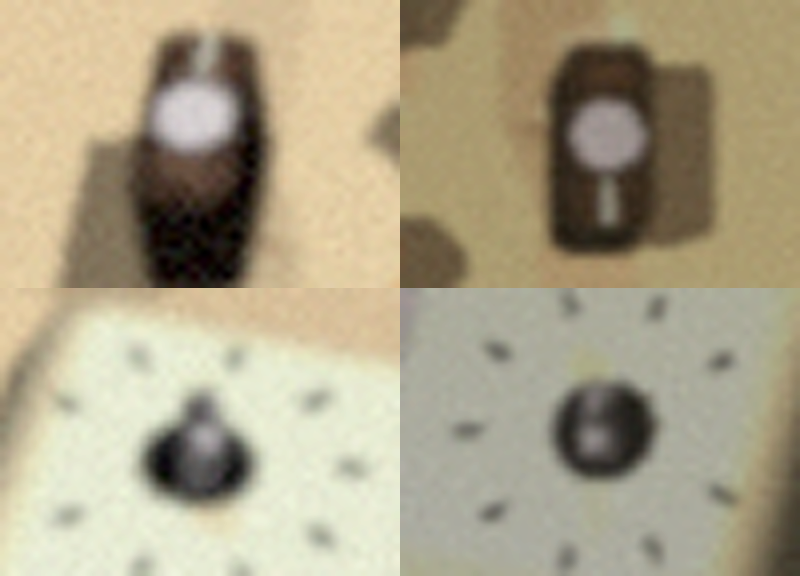

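The crops confirm the choice: a dark brown bar with a cream line and steel disc (top disc ≈(365.9,197.6), scene ≈(243.4,248.5)). The shaft is at top ≈(257,181) and scene ≈(363,203), on a dark round patch. Next I measure the toaster's yaw, the shaft and the knob.

Run:
```python
from h import *
S=np.load("scene0.npy",allow_pickle=True).item();T=np.load("top0.npy",allow_pickle=True).item()
def blob(c,u,v,h,f,name):
    p=c["pixels"][v-h:v+h,u-h:u+h].astype(int);m=f(p).astype(np.uint8)
    n,l,st,ce=cv2.connectedComponentsWithStats(m)
    for i in range(1,n):
        if st[i,4]>15: print(name,st[i].tolist(),ce[i]+[u-h,v-h])
    return m
# disc: bright, inside knob
f=lambda p:(p.min(2)>75)&(p.max(2)-p.min(2)<35)
blob(T,366,198,5,lambda p:p[...,0]>70,'Tdisc');blob(S,243,248,6,lambda p:p[...,0]>110,'Sdisc')
P=two(S,(243.0,248.2),T,(365.4,197.3));print('disc',P)
# knob yaw from filled dark blob (top view)
p=T["pixels"][181:217,350:380].max(2);m=(p<58).astype(np.uint8);m=cv2.morphologyEx(m,cv2.MORPH_OPEN,np.ones((2,2)))
cs,_=cv2.findContours(m,cv2.RETR_EXTERNAL,cv2.CHAIN_APPROX_NONE);k=max(cs,key=cv2.contourArea)+np.array([350,181])
pts=np.array([plane(T,*q[0],.04)[:2] for q in k]);r=cv2.fitEllipse((pts*1e3).astype(np.float32));print('knob xy mm ellipse',r, cv2.minAreaRect((pts*1e3).astype(np.float32)))
# shaft
blob(T,257,182,12,lambda p:p.max(2)<75,'Tsh');blob(S,363,203,14,lambda p:p.max(2)<90,'Ssh')
# toaster dark slots: top view
hs=T["pixels"][115:190,145:245].max(2);m=(hs<55).astype(np.uint8);cs,_=cv2.findContours(m,0,1)
for k in cs:
    if cv2.contourArea(k)>300:
        pts=np.array([plane(T,*(q[0]+[145,115]),.18)[:2] for q in k])*1e3;r=cv2.minAreaRect(pts.astype(np.float32));print('slot',r)
def crop(c,u,v):return cv2.resize(c["pixels"][v-12:v+12,u-12:u+12],(400,400),interpolation=cv2.INTER_CUBIC)
cv2.imwrite("pics/crop2.png",cv2.convertScaleAbs(np.hstack([crop(S,363,203),crop(T,257,182)]),alpha=2))
```

```text
Tdisc [1, 1, 8, 8, 53] [365.45283019 197.43396226]
Sdisc [2, 3, 9, 7, 51] [242.7254902  247.92156863]
disc (array([ 0.59346567, -0.13073539,  0.0379731 ]), np.float64(0.00022248638446151393))
knob xy mm ellipse ((586.7268676757812, -131.91708374023438), (28.711000442504883, 58.21576690673828), 86.34313201904297) ((585.9791870117188, -131.98927307128906), (26.745508193969727, 56.93939208984375), 89.88822174072266)
Tsh [6, 6, 13, 12, 115] [257.13913043 181.49565217]
Ssh [7, 10, 14, 13, 106] [362.16037736 206.28301887]
slot ((621.0753784179688, 226.01312255859375), (143.3762664794922, 26.595462799072266), 78.70034790039062)
slot ((672.1383056640625, 215.941162109375), (143.5017852783203, 26.475738525390625), 78.57632446289062)
```

View pics/crop2.png

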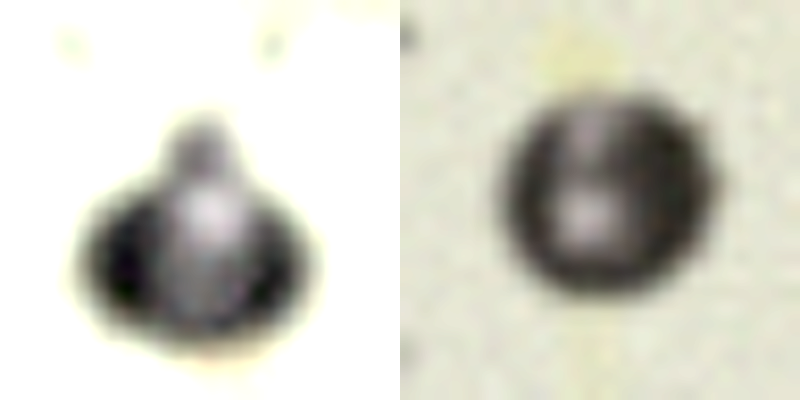

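```bash
cat >> h.py <<'E'
from scipy.spatial.transform import Rotation as Ro
def go(xyz,az):
    "shift/turn in tool axes to reach TCP xyz, pointing down with jaw axis (tool y) at azimuth az deg"
    s=telemetry.read_state();R=np.array(s["tcp_rot"]);a=np.radians(az)
    y=np.array([np.cos(a),np.sin(a),0]);z=np.array([0,0,-1.]);G=np.c_[np.cross(y,z),y,z]
    print('t',round(s["time_s"],2),'pos',np.round(s["position"],4),'az',round(np.degrees(np.arctan2(R[1,1],R[0,1])),2),'F',np.round(s["force"],1),'open',round(s["opening"],3))
    print(' shift',np.round(R.T@(np.array(xyz)-s["position"]),4).tolist(),'turn',np.round(Ro.from_matrix(R.T@G).as_rotvec(),4).tolist())
E
python3 - <<'E'
from h import *
S=np.load("scene0.npy",allow_pickle=True).item();T=np.load("top0.npy",allow_pickle=True).item()
print(plane(T,257.14,181.5,.18),plane(S,362.2,206.3,.18),two(S,(362.2,206.3),T,(257.14,181.5)))
b=plane(T,257.14,181.5,.18)
# tip of pin: scene crop (203,125)/16.67, top crop (590,110)
print('tip',two(S,(351+203/16.67-.5,191+130/16.67-.5),T,(245+188/16.67-.5,170+118/16.67-.5)))
for e in(-11.4,):
  for h in(0,.016):
    for d in(-.009,.009):
      q=b+[d*np.cos(np.radians(e)),d*np.sin(np.radians(e)),h];print(h,d,(proj(S,q)+.5-[351,191])*16.67,(proj(T,q)+.5-[245,170])*16.67)
go((.592,-.131,.28),90);go((.592,-.131,.06),90)
E
```

```text
[0.59008602 0.09397761 0.18      ] [0.59163828 0.09404065 0.18      ] (array([0.59042147, 0.09412954, 0.1786543 ]), np.float64(2.4294608239700405e-05))
tip (array([0.59393374, 0.09370941, 0.20296564]), np.float64(0.0008816029954972966))
0 -0.009 [212.87765803 191.01715721] [192.33116079 273.57219632]
0 0.009 [176.18261949 314.41534083] [229.02975133 126.78609082]
0.016 -0.009 [224.00515979  87.0553786 ] [176.37966953 240.65502608]
0.016 0.009 [186.97332874 210.7411532 ] [213.76426781  91.53228073]
t 0.1 pos [0.1591 0.6038 0.2217] az 75.23 F [-0.1 -0.1 -0.1] open 0.999
 shift [-0.606, -0.6002, -0.0574] turn [-0.0019, -0.0006, -0.2578]
t 0.1 pos [0.1591 0.6038 0.2217] az 75.23 F [-0.1 -0.1 -0.1] open 0.999
 shift [-0.606, -0.5998, 0.1626] turn [-0.0019, -0.0006, -0.2578]
```

Run:
```python
from h import *
o=[]
for n,u,v in(("scene",363,203),("top",257,182)):
    a=np.mean([eyes.capture(n)["pixels"].astype(float) for _ in range(6)],0)[v-12:v+12,u-12:u+12]
    g=255*np.clip(a/(170 if n=="scene" else 110),0,1)**.5
    o.append(cv2.resize(g.astype(np.uint8),(400,400),interpolation=cv2.INTER_CUBIC))
cv2.imwrite("pics/crop3.png",np.hstack(o))
```

```text
(no output)
```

View pics/crop3.png

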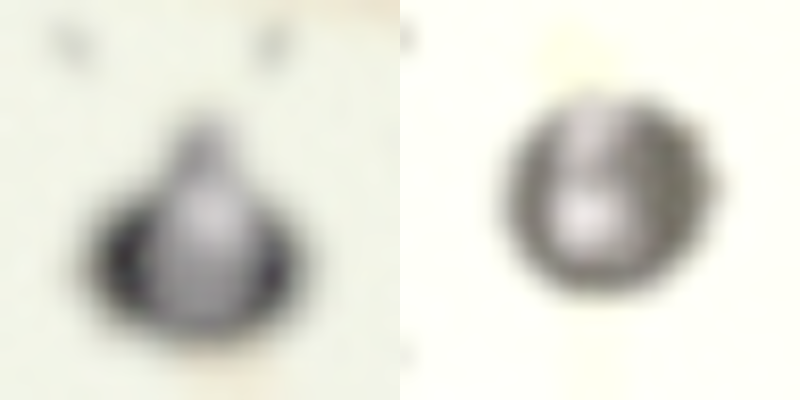

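servo_tool([
  [[-0.06, -0.06, -0.057], [0, 0, 0]],
  [[-0.606, -0.6, -0.057], [0, 0, -0.258]],
  [[-0.606, -0.6, -0.057], [0, 0, -0.258]],
  [[-0.606, -0.6, -0.057], [0, 0, -0.258]],
  [[-0.606, -0.6, -0.057], [0, 0, -0.258]],
  [[-0.606, -0.6, -0.057], [0, 0, -0.258]],
  [[-0.606, -0.6, -0.057], [0, 0, -0.258]],
  [[-0.606, -0.6, -0.057], [0, 0, -0.258]],
  [[-0.606, -0.6, -0.057], [0, 0, -0.258]],
  [[-0.606, -0.6, -0.057], [0, 0, -0.258]],
  [[-0.606, -0.6, -0.057], [0, 0, -0.258]],
  [[-0.606, -0.6, -0.057], [0, 0, -0.258]],
], gripper=0.056)

```text
time_s: 2.2
position: [0.5342, -0.0322, 0.2767]
tcp_rot: [[-1.0, 0.0, 0.001], [0.0, 1.0, 0.0], [-0.001, 0.0, -1.0]]
force: [1.1, 0.6, 0.1]
opening: 0.647
```

The crop shows the steel key as an upright strip in both views (scene x 145–255, top x 550–640), so its long side lies along world x, within about 10°. Now I move over the knob.

servo_tool([
  [[-0.058, -0.099, 0.0], [0, 0, 0]],
  [[-0.058, -0.099, 0.0], [0, 0, 0]],
  [[-0.058, -0.099, 0.1], [0, 0, 0]],
  [[-0.058, -0.099, 0.1], [0, 0, 0]],
  [[-0.058, -0.099, 0.19], [0, 0, 0]],
  [[-0.058, -0.099, 0.217], [0, 0, 0]],
  [[-0.058, -0.099, 0.217], [0, 0, 0]],
  [[-0.058, -0.099, 0.217], [0, 0, 0]],
])

```text
time_s: 3.2
position: [0.5928, -0.1298, 0.061]
tcp_rot: [[-1.0, -0.0, 0.003], [-0.0, 1.0, -0.001], [-0.003, -0.001, -1.0]]
force: [0.5, 0.4, -0.3]
opening: 0.644
```

Run:
```python
from h import *
go((.592,-.131,.009),90)
o=[]
for n,u,v in(("scene",250,240),("top",360,205)):
    c=eyes.capture(n)["pixels"][v-50:v+50,u-50:u+50];o.append(cv2.resize(c,(400,400),interpolation=cv2.INTER_CUBIC))
cv2.imwrite("pics/over.png",cv2.convertScaleAbs(np.hstack(o),alpha=1.4))
```

```text
t 3.2 pos [ 0.5928 -0.1298  0.061 ] az 90.02 F [ 0.5  0.4 -0.3] open 0.644
 shift [0.0009, -0.0012, 0.052] turn [-0.0012, 0.0028, 0.0003]
```

View pics/over.png

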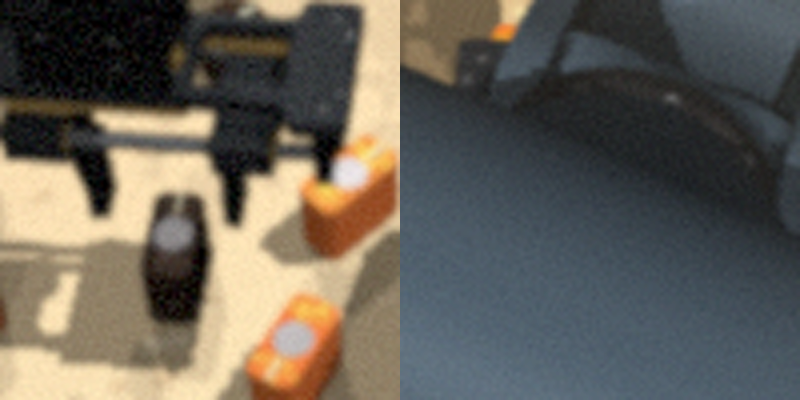

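The fingers, at (105,215) and (235,225), straddle the dark knob at (175,235), and the orange knobs are clear. I descend and grip.

servo_tool([
  [[0.001, -0.001, 0.02], [0, 0, 0]],
  [[0.001, -0.001, 0.04], [0, 0.003, 0]],
  [[0.001, -0.001, 0.052], [0, 0.003, 0]],
  [[0.001, -0.001, 0.052], [0, 0.003, 0]],
])

```text
time_s: 3.8
position: [0.5898, -0.13, 0.0067]
tcp_rot: [[-1.0, -0.0, -0.004], [-0.0, 1.0, 0.001], [0.004, 0.001, -1.0]]
force: [1.3, 0.6, -0.7]
opening: 0.646
```

servo_tool([
  [[0, 0, 0], [0, 0, 0]],
  [[0, 0, 0], [0, 0, 0]],
  [[0, 0, 0], [0, 0, 0]],
  [[0, 0, 0], [0, 0, 0]],
  [[0, 0, 0], [0, 0, 0]],
], gripper=0.0)

```text
time_s: 4.42
position: [0.5905, -0.1303, 0.0076]
tcp_rot: [[-1.0, -0.0, -0.003], [-0.0, 1.0, -0.0], [0.003, -0.0, -1.0]]
force: [0.2, -0.6, 2.3]
opening: 0.297
```

servo_tool([
  [[0, 0, -0.05], [0, 0, 0]],
  [[0, 0, -0.11], [0, 0, 0]],
  [[0, 0, -0.17], [0, 0, 0]],
  [[0, 0, -0.23], [0, 0, 0]],
  [[0, 0, -0.25], [0, 0, 0]],
  [[0, 0, -0.25], [0, 0, 0]],
])

```text
time_s: 5.18
position: [0.5919, -0.1305, 0.2594]
tcp_rot: [[-1.0, -0.0, 0.001], [-0.0, 1.0, -0.002], [-0.001, -0.002, -1.0]]
force: [1.1, 0.9, -1.6]
opening: 0.293
```

Run:
```python
from h import *
go((.592,.094,.25),83)
c=eyes.capture("scene");s=telemetry.read_state()
u,v=proj(c,s["position"]).astype(int);print(u,v)
cv2.imwrite("pics/held.png",cv2.convertScaleAbs(cv2.resize(c["pixels"][max(v-50,0):v+50,u-60:u+60],None,fx=5,fy=5,interpolation=cv2.INTER_CUBIC),alpha=1.6))
```

```text
t 5.17 pos [ 0.5919 -0.1305  0.2594] az 90.02 F [ 1.1  0.9 -1.6] open 0.293
 shift [-0.0001, 0.2245, 0.009] turn [-0.0017, 0.0013, 0.1225]
229 166
```

View pics/held.png

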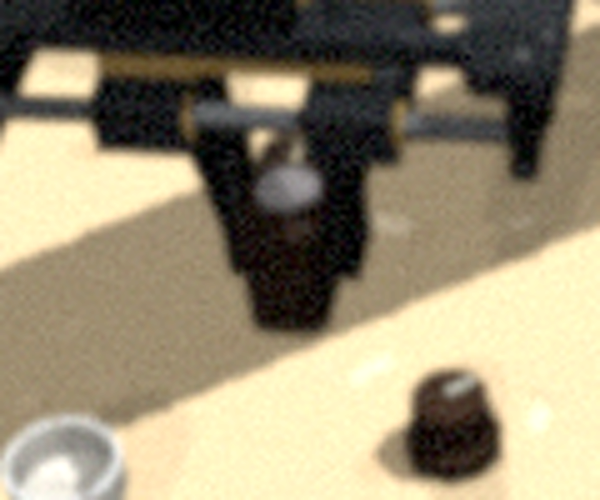

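The knob is held upright (disc at crop (290,188)), and the opening of 25.5 mm matches its width. Next I check its offset in the grip, using the disc.

Run:
```python
from h import *
c=eyes.capture("scene");p=c["pixels"][143:164,217:238].astype(int);m=((p[...,0]>85)&(p.max(2)-p.min(2)<40)).astype(np.uint8)
n,l,st,ce=cv2.connectedComponentsWithStats(m)
for i in range(1,n): print(st[i].tolist(),ce[i]+[217,143])
i=1+np.argmin([abs(ce[j]-10).sum() for j in range(1,n)])
s=telemetry.read_state();print('TCP',s["position"],'knob',plane(c,*(ce[i]+[217,143]),s["position"][2]+.0324))
```

```text
[4, 1, 2, 2, 2] [221.5 144.5]
[9, 8, 6, 5, 24] [228.54166667 153.04166667]
TCP [ 0.59010764 -0.1298593   0.25606797] knob [ 0.59122523 -0.12807362  0.28846797]
```

servo_tool([
  [[0, 0.06, 0.009], [0, 0, 0.05]],
  [[0, 0.12, 0.009], [0, 0, 0.1]],
  [[0, 0.18, 0.009], [0, 0, 0.122]],
  [[0, 0.224, 0.009], [0, 0, 0.122]],
  [[0, 0.224, 0.009], [0, 0, 0.122]],
  [[0, 0.224, 0.009], [0, 0, 0.122]],
])

```text
time_s: 6.02
position: [0.5901, 0.0934, 0.2465]
tcp_rot: [[-0.993, 0.121, -0.006], [0.121, 0.993, -0.001], [0.006, -0.001, -1.0]]
force: [-0.1, -0.6, -0.5]
opening: 0.294
```

Run:
```python
from h import *
for k in range(3):
    c=eyes.capture("scene");s=telemetry.read_state();P=s["position"]
    e=proj(c,P+np.array([0,0,.0324])).astype(int)
    p=c["pixels"][e[1]-10:e[1]+10,e[0]-10:e[0]+10].astype(int);m=((p[...,0]>85)&(p.max(2)-p.min(2)<40)).astype(np.uint8)
    n,l,st,ce=cv2.connectedComponentsWithStats(m);i=1+np.argmax(st[1:,4])
    print(np.round(P,4),st[i].tolist(),ce[i]+e-10,plane(c,*(ce[i]+e-10),P[2]+.0324))
go((.5905,.0935,.214),83)
cv2.imwrite("pics/over2.png",cv2.convertScaleAbs(cv2.resize(c["pixels"][e[1]-30:e[1]+70,e[0]-60:e[0]+60],None,fx=5,fy=5,interpolation=cv2.INTER_CUBIC),alpha=1.3))
```

```text
[0.5905 0.0928 0.2469] [14, 10, 1, 1, 1] [369. 164.] [0.58974209 0.09786277 0.27931425]
[0.5907 0.0925 0.2473] [14, 11, 2, 1, 2] [369.5 165. ] [0.59239131 0.09863951 0.2796823 ]
[0.5909 0.0923 0.2476] [12, 10, 3, 2, 3] [368.         163.66666667] [0.58983279 0.09621958 0.28000618]
t 6.17 pos [0.5909 0.0923 0.2476] az 82.91 F [-1. -1.  0.] open 0.298
 shift [0.0004, 0.0011, 0.0336] turn [-0.0008, -0.0043, -0.0015]
```

View pics/over2.png

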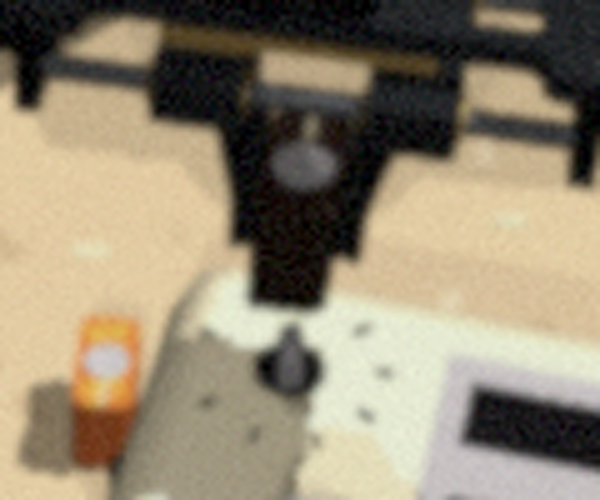

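The knob (disc at crop (305,165), underside centre ≈(290,298)) hangs above the shaft (tip (292,328), dark base disc (288,368)). I measure its offset from the TCP more carefully.

Run:
```python
from h import *
cs=[eyes.capture("scene") for _ in range(5)];c=cs[0];s=telemetry.read_state();P=np.array(s["position"])
im=np.mean([x["pixels"].astype(float) for x in cs],0)
f=proj(c,P+np.array([0,0,.0324]));e=f.astype(int);print('pred disc',f)
p=im[e[1]-7:e[1]+13,e[0]-12:e[0]+13]
for th in(42,50,58,66):
    m=((p[...,0]>th)).astype(np.uint8);n,l,st,ce=cv2.connectedComponentsWithStats(m,connectivity=4)
    i=l[10,12]
    if i: print(th,st[i].tolist(),ce[i]+e-[12,7],plane(c,*(ce[i]+e-[12,7]),P[2]+.0324),P)
# silhouette edges of the knob's lower part
for z in(0,.0): 
    q=P+np.array([0,0,-.0076]);print('pred underside axis',proj(c,q), 'shaft base',proj(c,[.5905,.094,.18]))
# is the knob's bottom front edge row
u=int(f[0])
print(np.round(im[e[1]+8:e[1]+36,u-3:u+1].max(2).mean(1)).astype(int).tolist(), 'rows from',e[1]+8)
y=P[1]; a=np.radians(-7)
print('pred front bottom edge',proj(c,P+np.array([.026*np.cos(a),.026*np.sin(a),-.0076])))
```

```text
pred disc [365.98111255 163.74862206]
42 [6, 0, 14, 15, 114] [365.83333333 164.38596491] [0.59260359 0.09274399 0.28078433] [0.5911084  0.09296453 0.24838433]
50 [7, 0, 12, 14, 98] [365.74489796 164.3877551 ] [0.59261878 0.092604   0.28078433] [0.5911084  0.09296453 0.24838433]
58 [7, 5, 12, 9, 76] [365.89473684 165.13157895] [0.59431877 0.09285713 0.28078433] [0.5911084  0.09296453 0.24838433]
66 [8, 6, 11, 7, 44] [366.68181818 164.90909091] [0.59370694 0.09409737 0.28078433] [0.5911084  0.09296453 0.24838433]
pred underside axis [364.14683791 181.43686643] shaft base [362.18632672 205.8125974 ]
pred underside axis [364.14683791 181.43686643] shaft base [362.18632672 205.8125974 ]
[23, 16, 16, 16, 15, 16, 17, 15, 15, 14, 18, 16, 16, 18, 13, 15, 16, 14, 17, 14, 17, 16, 32, 79, 131, 156, 145, 117] rows from 171
pred front bottom edge [361.98842046 192.65967659]
```

servo_tool([
  [[0.0027, 0.0007, 0.0], [0, 0, 0]],
  [[0.0027, 0.0007, 0.02], [0, 0, 0]],
  [[0.0027, 0.0007, 0.036], [0, 0, 0]],
  [[0.0027, 0.0007, 0.036], [0, 0, 0]],
  [[0.0027, 0.0007, 0.042], [0, 0, 0]],
  [[0.0027, 0.0007, 0.042], [0, 0, 0]],
  [[0.0027, 0.0007, 0.042], [0, 0, 0]],
])

```text
time_s: 7.3
position: [0.5886, 0.0948, 0.2067]
tcp_rot: [[-0.993, 0.121, -0.002], [0.121, 0.993, -0.0], [0.002, -0.0, -1.0]]
force: [-0.1, 0.3, -1.0]
opening: 0.296
```

Run:
```python
from h import *
go((.5885,.094,.1876),83);print(telemetry.read_state()["moment"])
```

```text
t 7.3 pos [0.5886 0.0948 0.2067] az 83.02 F [-0.1  0.3 -1. ] open 0.296
 shift [-0.0001, -0.0008, 0.0191] turn [-0.0003, -0.0022, 0.0004]
[ 0.00107979  0.00085857 -0.05277142]
```

servo_tool([
  [[0, -0.0005, 0.003], [0, 0, 0]],
  [[0, -0.0005, 0.006], [0, 0, 0]],
  [[0, -0.0005, 0.008], [0, 0, 0]],
  [[0, -0.0005, 0.008], [0, 0, 0]],
])

```text
time_s: 7.8
position: [0.588, 0.0943, 0.1981]
tcp_rot: [[-0.993, 0.121, -0.004], [0.121, 0.993, -0.0], [0.004, -0.0, -1.0]]
force: [0.5, -0.4, 0.6]
opening: 0.296
```

servo_tool([
  [[0, 0, 0.003], [0, 0, 0]],
  [[0, 0, 0.006], [0, 0, 0]],
  [[0, 0, 0.009], [0, 0, 0]],
  [[0, 0, 0.009], [0, 0, 0]],
])

```text
time_s: 8.3
position: [0.5879, 0.0943, 0.1889]
tcp_rot: [[-0.993, 0.121, -0.004], [0.121, 0.993, 0.0], [0.004, -0.0, -1.0]]
force: [-0.9, -0.5, 0.1]
opening: 0.296
```

servo_tool([
  [[0, 0, 0.001], [0, 0, 0]],
  [[0, 0, 0.002], [0, 0, 0]],
  [[0, 0, 0.003], [0, 0, 0]],
  [[0, 0, 0.003], [0, 0, 0]],
])

```text
time_s: 8.8
position: [0.5883, 0.0943, 0.1876]
tcp_rot: [[-0.993, 0.121, -0.002], [0.121, 0.993, -0.0], [0.002, -0.0, -1.0]]
force: [-2.1, -0.3, 5.8]
opening: 0.293
```

Run:
```python
from h import *
go((.5885,.094,.1876),83)
c=eyes.capture("scene");cv2.imwrite("pics/seat.png",cv2.convertScaleAbs(cv2.resize(c["pixels"][150:250,305:425],None,fx=5,fy=5,interpolation=cv2.INTER_CUBIC),alpha=1.5))
```

```text
t 8.8 pos [0.5883 0.0943 0.1876] az 83.03 F [-2.1 -0.3  5.8] open 0.293
 shift [-0.0002, -0.0002, -0.0] turn [-0.0004, -0.0021, 0.0005]
```

View pics/seat.png

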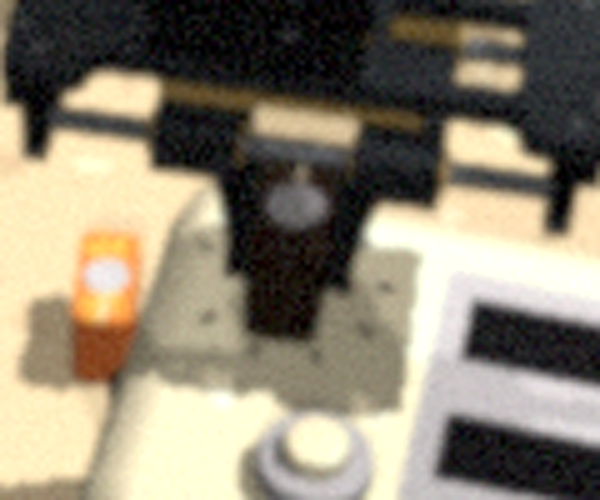

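Contact (5.8 N) came at exactly the home height, and the picture shows the knob's foot on the toaster's top at (283,335). I release, then lift straight up.

servo_tool([
  [[0, 0, -0.001], [0, 0, 0]],
  [[0, 0, -0.001], [0, 0, 0]],
  [[0, 0, -0.001], [0, 0, 0]],
  [[0, 0, -0.001], [0, 0, 0]],
  [[0, 0, -0.001], [0, 0, 0]],
], gripper=0.05)

```text
time_s: 9.48
position: [0.5881, 0.0943, 0.1872]
tcp_rot: [[-0.993, 0.122, -0.003], [0.122, 0.993, 0.0], [0.003, -0.0, -1.0]]
force: [-0.4, -0.3, 0.2]
opening: 0.569
```

servo_tool([
  [[0, 0, -0.02], [0, 0, 0]],
  [[0, 0, -0.05], [0, 0, 0]],
  [[0, 0, -0.1], [0, 0, 0]],
  [[0, 0, -0.12], [0, 0, 0]],
  [[0.06, -0.06, -0.12], [0, 0, 0]],
  [[0.1, -0.12, -0.12], [0, 0, 0]],
  [[0.12, -0.18, -0.12], [0, 0, 0]],
  [[0.12, -0.24, -0.12], [0, 0, 0]],
  [[0.12, -0.28, -0.12], [0, 0, 0]],
  [[0.12, -0.28, -0.12], [0, 0, 0]],
])

```text
time_s: 10.72
position: [0.4349, -0.1731, 0.3081]
tcp_rot: [[-0.992, 0.128, -0.002], [0.128, 0.992, -0.002], [0.002, -0.002, -1.0]]
force: [-0.3, 0.9, 0.3]
opening: 0.576
```

Run:
```python
from h import *
S=eyes.capture("scene");T=eyes.capture("top");s=telemetry.read_state();print(s["time_s"],s["position"],s["force"],s["opening"])
cv2.imwrite("pics/fin.png",cv2.convertScaleAbs(np.hstack([cv2.resize(c["pixels"][v-40:v+40,u-40:u+40],(400,400),interpolation=cv2.INTER_CUBIC) for c,u,v in((S,362,200),(T,257,182))]),alpha=1.4))
```

```text
10.825 [ 0.43511178 -0.16957579  0.30770226] [-0.16435133 -0.4658808   0.28281203] 0.5715746061051931
```

View pics/fin.png

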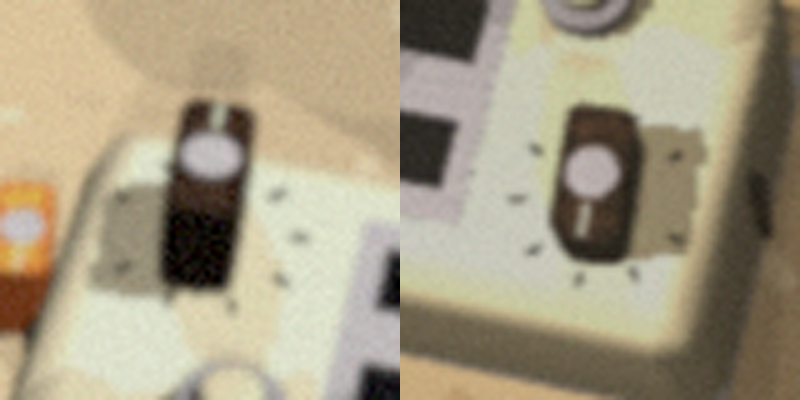

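The arm is clear and the knob stands upright on the shaft (disc at scene crop (212,157), top crop (592,172)). I triangulate the height of its top, then hand in if it agrees.

Run:
```python
from h import *
S=np.load("scene0.npy",allow_pickle=True).item();T=np.load("top0.npy",allow_pickle=True).item()
P,e=two(S,(364.0,191.0),T,(255.0,176.0));print(P,e)
if abs(P[2]-.219)<.006: print(order.hand_in())
```

```text
[0.59110497 0.09407727 0.21797298] 0.0006108548806395611
the job is handed in; nothing more can be done
None
```

I fitted the oblong brown knob on the toaster's shaft, let go and moved the arm away. The job was handed in at about 11 s. I lined the slot up with the flats before lowering, so it slid on freely and I didn't need to turn it to find the fit.

- **Seating:** the knob met the toaster's top at the expected home height (TCP 0.1876 m), pressing with only 5.8 N.
- **After release:** the pictures show it standing upright. The top of the knob triangulated to (0.591, 0.094, 0.218) m. That is 2 mm below the nominal 0.220 m, as was the reading before the pick.
- **Other objects:** I didn't touch the round knob or the orange ones, but I took no final picture of the counter.
- **Measurement disagreement:** estimates of how far off-centre the knob sat in the grip ranged from 1 to 3 mm along x. I used about 2.5 mm, and no side force showed as it went on.

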